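# Make up the cleaning tray and the mending tray at the fossil bench

## Task

Make up the two job trays on the fossil bench. Cleaning tray (the larger one, with the square foam pad): stand the vertebra on the pad, and on the bare tray floor beside the pad lay the brush flat and stand the jar upright; mending tray (with the long foam pad and the bottle ring): lay the jaw along the middle of its pad, teeth up, and stand the glue bottle inside the ring. Set the two fossils down gently, without dropping or ramming them into the tray, and leave the chisel, the rock and the ammonite where they lie.

Things in the scene. Friction and masses are not known exactly. Their poses are not given: they have to be found in the camera images.
- vertebra: Brown fossil vertebra standing on the flat end of its spool: from above a disc 50 mm across, 40 mm tall, with the bony arch and spine sticking out sideways to 56 mm from the centre. 0.21 kg. Origin: centre of the spool's underside, z up, x from the spool towards the spine; grip it across the free flanks at +y and -y (side processes only beyond x = 22 mm).
- jaw: Brown fossil jaw piece lying on its flat lower edge, a row of seven dark pointed teeth on top: 100 mm long, 24 mm wide with upright flanks (tapering to 15 mm over the last 32 mm at the snout), bone 24 mm high, tooth tips at 39 mm. 0.17 kg. Origin: middle of the underside, z up, x along the jaw towards the snout.
- glue_bottle: Small round white plastic glue dropper bottle with a pointed dark blue cap, standing: 34 mm in diameter up to 34 mm above its foot, then a sloping shoulder and the narrow cap up to 66 mm. 45 g. Origin: centre of the underside, z up.
- jar: Short wide round jar of brown glass with a flat black screw lid, standing: 50 mm in diameter, 44 mm tall. 0.11 kg. Origin: centre of the underside, z up.
- brush: Flat paint brush, pale wooden handle, steel ferrule, light bristles, lying flat: 150 mm long, 14 mm thick; handle 20 mm wide from x = -30 to +22 mm, narrowing to 12 mm at its end; ferrule and bristles 25 mm wide. 50 g. Origin: on the underside at mid-length, z up, x along the brush towards the bristles; balances at about x = +3 mm.
- tray_clean: Cleaning tray: the larger of two shallow white trays, 190 (x) by 210 (y) mm, fixed, walls 4 mm thick, 16 mm high, floor 3 mm. Fixed dark square foam pad 76 (x) by 80 (y) mm, centre x = +35, y = +50 mm, its top 11 mm above the bench. The rest is bare floor: room for the brush along y at x = -50 mm, for the jar at x = +35, y = -50 mm. Origin: centre of the underside, on the bench, z up.
- tray_mend: Mending tray: the smaller white tray, 160 (x) by 190 (y) mm, fixed, walls 4 mm thick, 16 mm high, floor 3 mm. Fixed long dark foam pad 60 (x) by 120 (y) mm, centre x = -32, y = 0 mm, its top 11 mm above the bench. Metal bottle ring on the floor, centre x = +42, y = 0 mm, 62 mm outer, 52 mm inner diameter, rim 15 mm above the bench. Origin: centre of the underside, on the bench, z up.
- chisel: Steel chisel lying on the bench, 150 mm long, 19 mm thick; not wanted in either tray. Origin: on the underside at mid-length, x along it.
- rock: Grey-brown lump of plain rock, about 60 x 50 x 42 mm; not wanted in either tray. Origin: centre of its flat underside.
- ammonite: Small coiled ammonite fossil lying flat, 52 mm across, 16 mm thick; not wanted in either tray. Origin: centre of its underside.
Things that resemble listed ones, but are neither listed nor needed, are in the scene too. Leave any pink look-alike of the glue_bottle alone.

How it is judged:
By the outcome, as a careful person would: the job done as asked, in the order asked, and still so for the second after the job is handed in, with the robot touching nothing.
It also fails if it takes over 120 s, if anything falls off the work surface, if the arm or the gripper's body presses on something with over 40 N, if the wrist force passes 120 N, or if a joint passes its speed limit or range.

## Robot

A 7-joint arm with a two-finger parallel gripper is mounted at the origin on the work surface. World frame = base frame: x ahead of the robot, y to its left, z up, the work surface at z = 0. Lengths are in m, angles in rad, forces in N, time in s.
With the tool pointing down it reaches from about 0.4 to 0.85 m from the base axis. Payload 10.4 kg.
Tool frame: the origin (TCP) lies on the centre line of the jaws, within the pads' length; the fingertips stand 11 mm ahead of it and the grasp point (between the pads) lies 8 mm behind it (tip_reach is the distance from the TCP to the fingertips, in m); z points along the fingers, y is the line along which they close (so a half turn about z gives the same grasp; the last joint's range is limited). The gripper opens to 85 mm and grips with 20 to 120 N. Pads are 22 mm wide; open, the fingers measure 114 mm over their backs; the gripper's body (76 mm by 85 mm) begins 54 mm behind the grasp point. The pads swing forward as they close: fully open they stand 13 mm farther back than shut.
Start: joints at [1.132, 0.332, -0.065, 1.46, 0.022, 1.35, -0.088], TCP at [0.252, -0.572, 0.242] pointing down, gripper open.
Joint ranges: [-2.6, 2.6], [-0.5, 2.12], [-1.47, 1.34], [0.16, 2.42], [-1.27, 4.41], [0.06, 2.06], [-2.6, 2.6]. Speed limits (rad/s): [2.22, 2.22, 2.79, 2.79, 3.14, 3.14, 3.14].

## Interface

Orientations are given as a unit quaternion [x, y, z, w].
In Python, from workcell import get_obs, camera, hand_in, tip_reach gives the robot as it stands. The module is installed in compiled form; this text tells all that it offers.
- The arm moves only by the tool move_arm, never from a script. Its argument "plan" is a list of rows, each an object with "delta_pos": the shift along the tool's x, y, z in a scale on which 1.0 is 80 cm, a list of three; "turn": the turn, a rotation vector about the tool's x, y, z in shares of pi rad (1.0 is pi rad), a list of three; "fingers": the closure, from 0 (fully open) to 1 (shut). A call has 1 to 12 rows; each row is the pose to reach, as a shift and turn from the pose commanded when the call began, along the tool's axes at that moment; what a row does not reach only later rows make up. A row lasts 1/8 s, in which the tool goes at most 62.5 mm and 10.7 degrees, less where a joint would pass 70% of its speed; a pose out of reach is approached as far as the arm can. No shift or turn number may pass 1 either way. A call with a gripper value outside its range is refused whole. The fingers move at their own pace and stop on an object; "force" is the grip in N (left out, the last holds). Time passes only in rows, so rows that repeat a pose let the fingers close. It gives the time, the measured TCP pose, the force, the opening and the grip force at its end, in the units of the state.
- get_obs(): the state, without advancing time (a new reading comes with each control period).
- camera(name): name is "side" or "top"; returns a dict with "color" (400x640x3 uint8, red, green, blue), "range_z" (400x640 float32, m along the optical axis (not along the pixel's ray), 0 where there is no reading), "fx", "fy", "cx", "cy" (pixels), "k1" (the pictures are not rectified: a ray, as slopes to the right and down, at radius r is drawn at 1 + k1 r^2 times it, then the intrinsics apply), "R" (3x3) and "t" (3): a world point X has camera coordinates R X + t. Camera axes: x right, y down, z forward; pixel columns grow to the right and rows downward; lengths in m; the calibration is good to about 2 mm. A picture is of the moment at which its call begins.
- hand_in(): hands the job in; it is judged then, once.
The state is a dict: "clock": time; "joint_pos": joint angles; "joint_velocities": joint speeds; "tau": joint torques, N m; "position": TCP position; "ee_rot": TCP orientation; "ft_force": force on the tool from outside, world axes, zero at the start; "torque": the same for the moment, N m; "grip_width": opening from 0.0 (shut) to 1.0 (fully open); "grasp_force": force on a finger pad.
Only numpy, scipy, OpenCV 4.12 (cv2) and the standard library are available. Lean on these libraries where they do the work, as an engineer would, in place of code of your own. Each camera call takes 0.05 s, during which the arm holds its last target. There are 200 camera calls.

## Working session

There is one attempt and no reset: what is moved stays moved. The work goes in short steps, Python scripts to look and compute and a tool call to move; the robot and the scene stay as the last step left them, time stands still between calls to the robot, and variables do not carry over. Pictures are saved under pics/ and viewed, at most 14 in all, crops included, and the job is handed in when it is done.

Besides the shell and the picture viewer there is one more tool, called by a JSON object that holds its "fn" and its "kwargs". move_arm: Moves the arm, as the interface text tells. Its arguments: {"type":"object","properties":{"plan":{"type":"array","items":{"type":"object","properties":{"delta_pos":{"type":"array","items":{"type":"number"}},"turn":{"type":"array","items":{"type":"number"}},"fingers":{"type":"number"}}}},"force":{"type":"number"}},"required":["plan"]}

```bash
mkdir -p pics
cat > h.py <<'E'
import numpy as np, cv2
from workcell import get_obs, camera, hand_in, tip_reach
from scipy.spatial.transform import Rotation as Rn
def snap(name,fn):
    c=camera(name); np.savez('%s.npz'%fn,**c); cv2.imwrite('pics/%s.png'%fn,c['color'][:,:,::-1]); return c
def load(fn): return dict(np.load('%s.npz'%fn))
def cloud(c):
    h,w=c['range_z'].shape
    K=np.array([[c['fx'],0,c['cx']],[0,c['fy'],c['cy']],[0,0,1]],float)
    uv=np.stack(np.meshgrid(np.arange(w),np.arange(h)),-1).reshape(-1,1,2).astype(float)
    n=cv2.undistortPoints(uv,K,np.array([float(c['k1']),0,0,0,0])).reshape(h,w,2)
    z=c['range_z'][...,None]
    X=np.concatenate([n*z,z],-1)
    P=(X-c['t'])@c['R']
    P[c['range_z']==0]=np.nan
    return P
E
python3 - <<'E'
from h import *
print(tip_reach,get_obs())
for n in('top','side'):
    c=snap(n,n+'0'); print(n,c['fx'],c['cx'],c['k1'],c['R'],c['t'])
    i=cv2.resize(c['color'],(800,500),interpolation=cv2.INTER_CUBIC); cv2.imwrite('pics/%s0b.png'%n,i[:,:,::-1])
E
```

```text
0.011 {'clock': 0.0, 'joint_pos': array([ 1.13240489,  0.33289752, -0.06472299,  1.46097075,  0.02161326,
        1.34987123, -0.08851955]), 'joint_velocities': array([-0.00035601,  0.00059077, -0.00096614, -0.00205334,  0.00055048,
       -0.00149512, -0.00043173]), 'tau': array([ 8.87689766e-04, -6.25450373e+01,  4.93049703e-02, -3.91602373e+01,
        1.62292121e-02,  9.90156055e-03, -7.80104727e-06]), 'position': array([ 0.25230345, -0.57141296,  0.24148591]), 'ee_rot': array([ 9.78464393e-01,  2.06414403e-01, -1.84839829e-04, -7.01356796e-04]), 'ft_force': array([-0.27056321, -0.11396225,  0.31442025]), 'torque': array([ 0.01009895, -0.00137356, -0.01519376]), 'grasp_force': 0.0, 'grip_width': 1.0011942996880336}
top 391.29842593411115 312.96173185913995 -0.08914101008518956 [[ 1.38617108e-03 -9.99804432e-01 -1.97275290e-02]
 [-9.93568857e-01  8.56586006e-04 -1.13226289e-01]
 [ 1.13221044e-01  1.97576094e-02 -9.93373360e-01]] [0.00114121 0.59984016 0.7867491 ]
side 402.99542948445645 323.6254567478176 -0.04497273479106441 [[-0.99066912 -0.13592785 -0.0099158 ]
 [-0.0672879   0.55108172 -0.8317339 ]
 [ 0.11852022 -0.82330587 -0.55508594]] [0.61683303 0.0740655  0.90972982]
```

View pics/top0b.png

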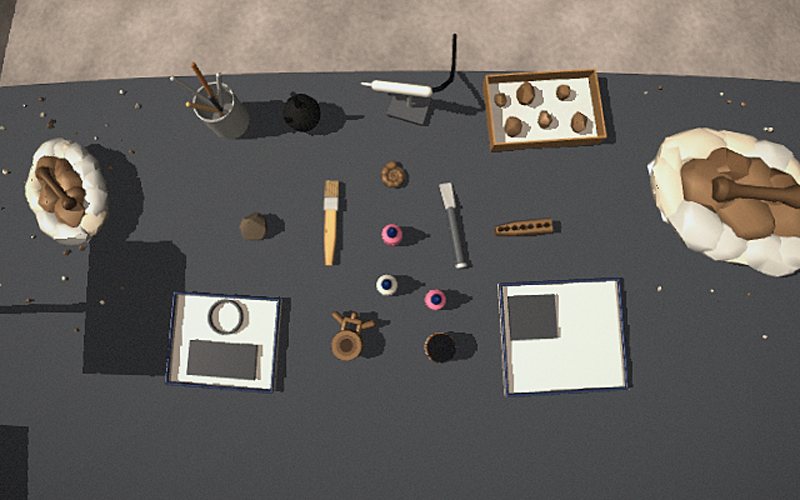

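View pics/side0b.png

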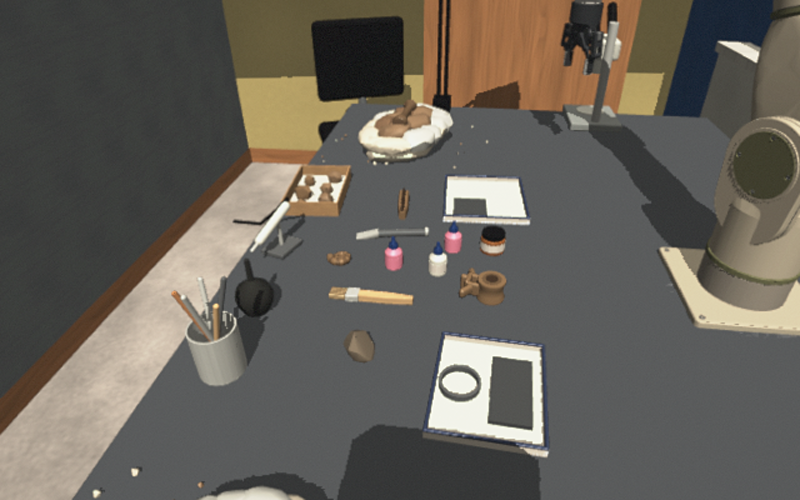

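The top view has +x up and +y left. In the 800 px picture:
- Mending tray at (224,341), with its ring at (226,317).
- Cleaning tray at (565,336), with its pad at (532,317).
- Vertebra (346,345), spine up; jar (440,347); white bottle (387,285), with two pink ones beside it.
- Brush (331,222), bristles up; jaw (525,228); chisel (454,225).
- Rock (253,227) and ammonite (394,175).

Next I'll measure each object.

Run:
```python
from h import *
c=load('top0'); P=cloud(c); z=P[...,2]
bench=z[300:380,330:500]; print('bench z',np.nanmedian(bench),np.nanstd(bench), np.nanmedian(z[120:200,350:380]))
m=((z>0.006)&(z<0.12)&(P[...,0]<0.75)).astype(np.uint8); m[:, :120]=0; m[:,520:]=0
n,l,s,ce=cv2.connectedComponentsWithStats(m)
for i in range(1,n):
    if s[i,4]<60: continue
    Q=P[l==i]; r=cv2.minAreaRect(Q[:,:2].astype(np.float32)*1000)
    print('px800',(ce[i]*1.25).round(),s[i,4],'ctr',np.round(Q.mean(0)*1000),'rect',np.round(r[0]),np.round(r[1]),round(r[2],1),'zmax',np.round(np.nanpercentile(Q[:,2],[50,98])*1000))
d=load('side0'); PS=cloud(d); print('side bench',np.nanmedian(PS[250:270,270:300,2]))
a=c['color'][:, :, ::-1]
# crops
v=cv2.resize(a[130:320,250:400],None,fx=4,fy=4,interpolation=cv2.INTER_CUBIC)[:600]
b=cv2.resize(a[215:320,125:235],None,fx=5,fy=5,interpolation=cv2.INTER_CUBIC)
e=cv2.resize(a[215:320,390:510],None,fx=5,fy=5,interpolation=cv2.INTER_CUBIC)
cv2.imwrite('pics/mid.png',cv2.resize(a[135:300,250:370],None,fx=3.6,fy=3.6,interpolation=cv2.INTER_CUBIC))
cv2.imwrite('pics/mend.png',b);cv2.imwrite('pics/clean.png',e)
```

```text
bench z 0.0015131198036267106 0.0029779241067624264 0.0019819123538325706
px800 [392. 180.] 142 ctr [740.   1.  15.] rect [740.   2.] [20. 40.] 0.1 zmax [15. 18.]
px800 [331. 218.] 667 ctr [673. 107.  15.] rect [667. 108.] [ 26. 150.] 88.2 zmax [15. 18.]
px800 [453. 226.] 513 ctr [ 659. -105.   15.] rect [ 662. -105.] [151.  19.] 9.7 zmax [15. 20.]
px800 [253. 226.] 386 ctr [657. 240.  27.] rect [662. 242.] [45. 47.] 90.0 zmax [28. 41.]
px800 [524. 227.] 511 ctr [ 655. -226.   25.] rect [ 656. -225.] [24. 96.] 4.8 zmax [25. 37.]
px800 [391. 234.] 224 ctr [640.   2.  42.] rect [642.   2.] [32. 33.] 89.9 zmax [41. 67.]
px800 [386. 284.] 213 ctr [556.  10.  44.] rect [556.  11.] [31. 31.] 88.8 zmax [40. 67.]
px800 [566. 337.] 1261 ctr [ 467. -295.   16.] rect [ 469. -291.] [192. 213.] 2.5 zmax [17. 21.]
px800 [434. 299.] 222 ctr [532. -70.  43.] rect [532. -70.] [32. 34.] 89.2 zmax [40. 68.]
px800 [220. 336.] 1447 ctr [467. 296.  15.] rect [459. 295.] [198. 162.] 86.9 zmax [17. 21.]
px800 [532. 317.] 1374 ctr [ 502. -239.   12.] rect [ 503. -240.] [81. 85.] 3.1 zmax [12. 15.]
px800 [349. 336.] 768 ctr [470.  71.  38.] rect [470.  67.] [70. 79.] 86.6 zmax [41. 45.]
px800 [439. 347.] 482 ctr [453. -77.  43.] rect [452. -78.] [50. 46.] 0.9 zmax [45. 48.]
px800 [222. 359.] 1645 ctr [428. 292.  12.] rect [428. 291.] [145.  73.] 86.6 zmax [12. 16.]
side bench 0.0015457088413884385
```

View pics/mid.png

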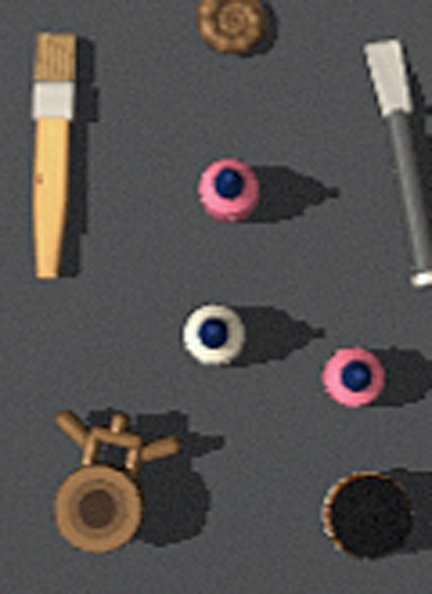

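Run:
```python
from h import *
c=load('top0'); P=cloud(c); z=P[...,2]; g=c['color'].astype(int)
def rep(n,Q):
    r=cv2.minAreaRect(Q[:,:2].astype(np.float32)*1000); print(n,len(Q),'mean',np.round(Q.mean(0)*1000,1),'rect',np.round(r[0],1),np.round(r[1]),round(r[2],1))
gr=g.sum(2)
def big(m):
    n,l,s,ce=cv2.connectedComponentsWithStats(m.astype(np.uint8),connectivity=4); i=1+np.argmax(s[1:,4]); return l==i
box=lambda u0,u1,v0,v1:(lambda M:(M.__setitem__((slice(v0,v1),slice(u0,u1)),True),M)[1])(np.zeros(z.shape,bool))
rep('padC',P[big(box(404,450,232,275)&(gr<240)&(z>.004))])
rep('padM',P[big(box(145,212,270,306)&(gr<240)&(z>.004))])
rep('ring',P[big(box(163,198,237,269)&(gr<330)&(z>.004))])
rep('floorC',P[big(box(395,510,220,320)&(gr>550))]); rep('floorM',P[big(box(125,235,220,320)&(gr>550))])
# vertebra: circle at top z>37mm
M=box(255,310,240,300)&(z>.034); Q=P[M]
k=Q[:,0]<0.475; rep('vert all',Q); 
(cx,cy),r=cv2.minEnclosingCircle((Q[k][:,:2]*1000).astype(np.float32)); print('vdisc circ',cx,cy,r,k.sum())
J=P[box(390,450,165,200)&(z>.012)]; rep('jaw',J); d=J[:,:2]-J[:,:2].mean(0); w,V=np.linalg.eigh(d.T@d); print('axis',V[:,1])
B=P[box(250,280,135,220)&(z>.006)]; rep('brush',B); d=B[:,:2]-B[:,:2].mean(0); w,V=np.linalg.eigh(d.T@d); print('axis',V[:,1])
for n,b in(('jar',(335,370,262,295)),('white',(298,322,215,240))):
    Q=P[box(*b)&(z>.034)]; rep(n,Q)
    (cx,cy),r=cv2.minEnclosingCircle((Q[:,:2]*1000).astype(np.float32)); print(cx,cy,r)
Q=P[box(298,322,215,240)&(z>.05)]; rep('cap',Q)
d=load('side0'); S=cloud(d); s=S.reshape(-1,3)
for n,(x,y,R) in dict(vert=(.46,.075,.07),jar=(.453,-.077,.035),white=(.556,.011,.025),jaw=(.656,-.225,.06)).items():
    Q=s[(np.hypot(s[:,0]-x,s[:,1]-y)<R)&(s[:,2]>.006)&(s[:,2]<.1)]; rep('S '+n,Q)
    if n=='white': rep('S cap',Q[Q[:,2]>.05])
```

```text
padC 1118 mean [ 502.1 -239.7   12.1] rect [ 502.4 -238.9] [74. 80.] 2.1
padM 68 mean [423.1 238.1  11.9] rect [425.  243.5] [22. 58.] 82.9
ring 205 mean [500.9 288.   14.3] rect [501.3 288.3] [58. 59.] 6.0
floorC 5928 mean [nan nan nan] rect [ 479.4 -298.6] [181. 177.] 9.6
floorM 2644 mean [nan nan nan] rect [457.2 286.3] [170. 149.] 85.2
vert all 582 mean [463.3  72.4  40.8] rect [470.3  75.4] [78. 50.] 1.1
vdisc circ 456.3766174316406 74.690185546875 25.548906326293945 447
jaw 488 mean [ 654.9 -226.7   25.5] rect [ 655.9 -225.4] [24. 96.] 5.4
axis [-0.08376887  0.99648521]
brush 672 mean [672.8 107.   14.6] rect [667.2 106.2] [149.  47.] 1.1
axis [-0.99986173  0.01662917]
jar 431 mean [452.1 -78.6  45.1] rect [451.7 -78.4] [45. 47.] 89.8
451.879638671875 -79.11553192138672 23.687910079956055
white 197 mean [556.4  10.4  44.7] rect [556.1  10.5] [31. 31.] 90.0
556.9588623046875 10.823320388793945 16.591054916381836
cap 56 mean [556.4  10.1  57.5] rect [557.  11.] [14. 16.] 0.2
S vert 778 mean [472.7  81.   29.7] rect [473.5  67.3] [70. 80.] 89.1
S jar 411 mean [455.1 -68.4  32.1] rect [454.8 -77.6] [47. 49.] 38.4
S white 273 mean [558.5  18.5  32.8] rect [558.7  15.9] [32. 24.] 2.9
S cap 44 mean [558.8  12.2  57.4] rect [558.7  11.3] [14. 14.] 4.3
S jaw 179 mean [ 656.3 -214.4   23.9] rect [ 658.1 -225. ] [23. 98.] 7.5
```

The crop shows the brush with its bristles up, the white bottle at (213,333), and the jar at (368,515). The vertebra disc is at (97,508), its spine at (118,420), and its side processes end at (63,415) and (176,442). I'll get the vertebra's yaw and work out the first move.

```bash
cat >> h.py <<'E'
def down(psi):
    p=np.radians(psi); return Rn.from_matrix(np.array([[np.cos(p),np.sin(p),0],[np.sin(p),-np.cos(p),0],[0,0,-1]]))
def go(x,y,z,psi):
    o=get_obs(); C=Rn.from_quat(o['ee_rot'])
    print('now',np.round(o['position'],4),'psi',round(np.degrees(np.arctan2(*C.as_matrix()[[1,0],0])),1),'q7',round(o['joint_pos'][6],2),'clk',round(o['clock'],1))
    print('d',np.round(C.inv().apply(np.array([x,y,z])-o['position']),4),'turn',np.round((C.inv()*down(psi)).as_rotvec(),4))
E
python3 - <<'E'
from h import *
c=load('top0'); P=cloud(c); 
for n,(u,v) in dict(disc=(97,508),spine=(118,420),L=(67,418),R=(172,443),L2=(90,445),R2=(133,455)).items():
    print(n,np.round(P[int(round(135+v/3.6)),int(round(250+u/3.6))]*1000))
z=P[...,2]; Q=P[235:300,255:315].reshape(-1,3); Q=Q[(Q[:,2]>.012)&(np.hypot(*(Q[:,:2]-[.457,.075]).T)>.03)]
d=Q[:,:2]-[.457,.075]; a=np.degrees(np.arctan2(d[:,1],d[:,0])); print(np.median(a),a.mean(),a.min(),a.max(),np.hypot(*d.T).max())
go(.457,.075,.16,164)
E
```

```text
disc [456.  74.  44.]
spine [505.  63.  38.]
L [507.  93.  30.]
R [493.  32.  29.]
L2 [491.  80.  32.]
R2 [487.  55.  35.]
-16.326592966955744 -14.906459790147814 -53.37263347648115 27.318150026847466 0.11041803254124469
now [ 0.2523 -0.5714  0.2416] psi 23.8 q7 -0.09 clk 0.1
d [ 0.4483 -0.5086  0.0822] turn [-6.0000e-04 -1.6000e-03 -2.4465e+00]
```

Careful with the scale: shifts go in shares of 80 cm and turns go in shares of pi rad. That gives: -0.509 m / 0.8 = -0.6363, 0.16 m / 0.8 = 0.2, -2.16 rad / 3.1416 = -0.6875.

{"fn": "move_arm", "kwargs": {"plan": [{"delta_pos": [0.05, -0.0563, 0], "turn": [0, 0, -0.0573], "fingers": 1}, {"delta_pos": [0.1, -0.1125, 0], "turn": [0, 0, -0.1146], "fingers": 1}, {"delta_pos": [0.15, -0.1688, 0], "turn": [0, 0, -0.1719], "fingers": 1}, {"delta_pos": [0.2, -0.225, 0], "turn": [0, 0, -0.2292], "fingers": 1}, {"delta_pos": [0.25, -0.2813, 0.025], "turn": [0, 0, -0.2865], "fingers": 1}, {"delta_pos": [0.3, -0.3375, 0.025], "turn": [0, 0, -0.3438], "fingers": 1}, {"delta_pos": [0.35, -0.3938, 0.025], "turn": [0, 0, -0.4011], "fingers": 1}, {"delta_pos": [0.4, -0.45, 0.05], "turn": [0, 0, -0.4584], "fingers": 1}, {"delta_pos": [0.45, -0.5063, 0.05], "turn": [0, 0, -0.5157], "fingers": 1}, {"delta_pos": [0.5, -0.5625, 0.075], "turn": [0, 0, -0.573], "fingers": 1}, {"delta_pos": [0.56, -0.6363, 0.1025], "turn": [0, 0, -0.6303], "fingers": 1}, {"delta_pos": [0.56, -0.6363, 0.1025], "turn": [0, 0, -0.6875], "fingers": 1}]}}

```text
clock: 1.6
position: [0.4562, 0.0788, 0.1594]
ee_rot: [0.274, 0.962, 0.001, -0.001]
ft_force: [0.4, -0.0, 0.1]
grip_width: 0.005
grasp_force: 0.0
```

```bash
cat >> h.py <<'E'
def tipz(fn):
    o=get_obs(); c=snap('side',fn); S=cloud(c).reshape(-1,3); p=o['position']
    Q=S[(np.hypot(*(S[:,:2]-p[:2]).T)<.065)&(S[:,2]>p[2]-.04)&(S[:,2]<p[2]+.1)]
    zs=np.sort(Q[:,2]); print('open',o['grip_width'],'tip below TCP mm',np.round((p[2]-zs[[5,20,50]])*1000,1),len(zs))
E
python3 - <<'E'
from h import *
tipz('s1'); go(.457,.075,.16,165)
E
```

```text
open 0.005175696565395037 tip below TCP mm [ 8.2  2.6 -2.7] 1191
now [0.4563 0.0792 0.1592] psi 148.7 q7 0.7 clk 1.6
d [-0.0028 -0.0032 -0.0008] turn [ 0.0011 -0.0019 -0.2842]
```

Converted, 0.04 m / 0.8 = 0.05, -0.003 m / 0.8 = -0.0038, -0.284 rad / 3.1416 = -0.0904.

{"fn": "move_arm", "kwargs": {"plan": [{"delta_pos": [-0.0038, -0.0038, 0], "turn": [0.0003, -0.0006, -0.0446], "fingers": 0}, {"delta_pos": [-0.0038, -0.0038, 0], "turn": [0.0003, -0.0006, -0.0904], "fingers": 0}, {"delta_pos": [-0.0038, -0.0038, 0], "turn": [0.0003, -0.0006, -0.0904], "fingers": 0}, {"delta_pos": [-0.0038, -0.0038, 0], "turn": [0.0003, -0.0006, -0.0904], "fingers": 0}, {"delta_pos": [-0.0038, -0.0038, 0], "turn": [0.0003, -0.0006, -0.0904], "fingers": 0}, {"delta_pos": [-0.0038, -0.0038, 0.05], "turn": [0.0003, -0.0006, -0.0904], "fingers": 0}]}}

```text
clock: 2.4
position: [0.4598, 0.0707, 0.122]
ee_rot: [0.142, 0.99, -0.001, 0.004]
ft_force: [0.8, -0.3, -0.5]
grip_width: 1.002
grasp_force: 0.0
```

Run:
```python
from h import *
tipz('s2'); go(.457,.075,.014,165)
```

```text
open 1.0019833844041537 tip below TCP mm [ -4.5  -6.4 -11.4] 565
now [0.4559 0.07   0.116 ] psi 163.7 q7 0.93 clk 2.5
d [0.0003 0.0054 0.1019] turn [-0.0026 -0.001  -0.0223]
```

{"fn": "move_arm", "kwargs": {"plan": [{"delta_pos": [0, 0, 0], "turn": [0, 0, 0], "fingers": 0}, {"delta_pos": [0, 0, 0], "turn": [0, 0, 0], "fingers": 0}]}}

```text
clock: 2.7
position: [0.4583, 0.0709, 0.1216]
ee_rot: [0.141, 0.99, -0.001, 0.001]
ft_force: [0.2, 0.4, -0.2]
grip_width: 0.999
grasp_force: 0.0
```

Run:
```python
from h import *
go(.457,.075,.014,165);go(.457,.075,.014,165)
```

```text
now [0.4583 0.0709 0.1216] psi 163.8 q7 0.93 clk 2.7
d [0.0027 0.0037 0.1076] turn [-0.0008  0.0031 -0.0204]
now [0.4583 0.0709 0.1216] psi 163.8 q7 0.93 clk 2.7
d [0.0027 0.0037 0.1076] turn [-0.0008  0.0031 -0.0204]
```

Converted, 0.106 m / 0.8 = 0.1325, 0.075 m / 0.8 = 0.0938, -0.02 rad / 3.1416 = -0.0064.

{"fn": "move_arm", "kwargs": {"plan": [{"delta_pos": [0.0038, 0.005, 0.05], "turn": [0, 0.0006, -0.0064], "fingers": 0}, {"delta_pos": [0.0038, 0.005, 0.0938], "turn": [0, 0.0006, -0.0064], "fingers": 0}, {"delta_pos": [0.0038, 0.005, 0.1188], "turn": [0, 0.0006, -0.0064], "fingers": 0}, {"delta_pos": [0.0038, 0.005, 0.1325], "turn": [0, 0.0006, -0.0064], "fingers": 0}, {"delta_pos": [0.0038, 0.005, 0.1325], "turn": [0, 0.0006, -0.0064], "fingers": 0}, {"delta_pos": [0.0038, 0.005, 0.1325], "turn": [0, 0.0006, -0.0064], "fingers": 0}]}}

```text
clock: 3.45
position: [0.4568, 0.0753, 0.0153]
ee_rot: [0.131, 0.991, -0.001, 0.001]
ft_force: [0.7, -0.0, -0.1]
grip_width: 1.0
grasp_force: 0.0
```

Run:
```python
from h import *
go(.457,.075,.014,165)
```

```text
now [0.4568 0.0753 0.0153] psi 165.0 q7 0.79 clk 3.5
d [-0.0002 -0.0002  0.0013] turn [-0.001   0.0015 -0.0002]
```

Converted, -0.12 m / 0.8 = -0.15, -0.09 m / 0.8 = -0.1125.

{"fn": "move_arm", "kwargs": {"force": 40, "plan": [{"delta_pos": [0, 0, 0], "turn": [0, 0, 0], "fingers": 0.4}, {"delta_pos": [0, 0, 0], "turn": [0, 0, 0], "fingers": 0.6}, {"delta_pos": [0, 0, 0], "turn": [0, 0, 0], "fingers": 0.6}, {"delta_pos": [0, 0, 0], "turn": [0, 0, 0], "fingers": 0.6}, {"delta_pos": [0, 0, 0], "turn": [0, 0, 0], "fingers": 0.6}, {"delta_pos": [0, 0, -0.0125], "turn": [0, 0, 0], "fingers": 0.6}, {"delta_pos": [0, 0, -0.05], "turn": [0, 0, 0], "fingers": 0.6}, {"delta_pos": [0, 0, -0.1125], "turn": [0, 0, 0], "fingers": 0.6}, {"delta_pos": [0, 0, -0.15], "turn": [0, 0, 0], "fingers": 0.6}, {"delta_pos": [0, 0, -0.15], "turn": [0, 0, 0], "fingers": 0.6}, {"delta_pos": [0, 0, -0.15], "turn": [0, 0, 0], "fingers": 0.6}]}}

```text
clock: 4.82
position: [0.4554, 0.075, 0.1335]
ee_rot: [0.131, 0.991, -0.001, -0.001]
ft_force: [-1.3, 0.0, -1.9]
grip_width: 0.562
grasp_force: 41.9
```

Run:
```python
from h import *
go(.502,-.239,.08,92.5)
c=snap('side','s3'); cv2.imwrite('pics/s3b.png',cv2.resize(c['color'][120:260,330:450,::-1],None,fx=4,fy=4))
```

```text
now [0.4554 0.075  0.1335] psi 165.0 q7 0.95 clk 4.8
d [-0.1263 -0.2912  0.054 ] turn [-2.4000e-03  4.0000e-04  1.2652e+00]
```

View pics/s3b.png

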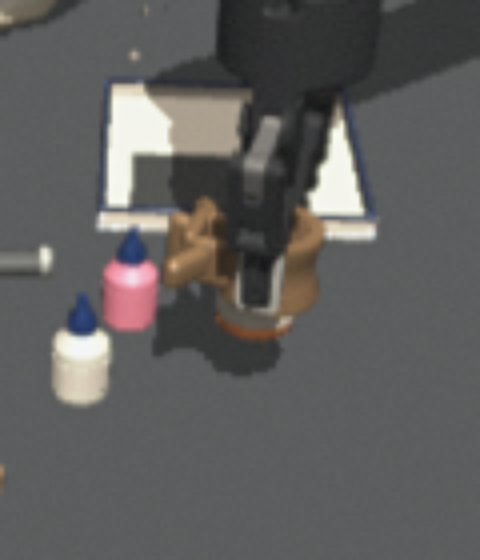

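The vertebra is held upright between the pads at (262,285) in the crop. Now I'll carry it to the pad.

Converted, -0.291 m / 0.8 = -0.3638, -0.08 m / 0.8 = -0.1, 1.265 rad / 3.1416 = 0.4027.

{"fn": "move_arm", "kwargs": {"plan": [{"delta_pos": [-0.02, -0.045, 0], "turn": [0, 0, 0.0509], "fingers": 0.6}, {"delta_pos": [-0.04, -0.0913, 0], "turn": [0, 0, 0.1019], "fingers": 0.6}, {"delta_pos": [-0.06, -0.1375, 0], "turn": [0, 0, 0.1528], "fingers": 0.6}, {"delta_pos": [-0.08, -0.1825, 0], "turn": [0, 0, 0.2037], "fingers": 0.6}, {"delta_pos": [-0.1, -0.2275, 0], "turn": [0, 0, 0.2546], "fingers": 0.6}, {"delta_pos": [-0.12, -0.2738, 0], "turn": [0, 0, 0.3056], "fingers": 0.6}, {"delta_pos": [-0.14, -0.32, 0], "turn": [0, 0, 0.3565], "fingers": 0.6}, {"delta_pos": [-0.1575, -0.3638, 0.025], "turn": [-0.0003, 0, 0.4027], "fingers": 0.6}, {"delta_pos": [-0.1575, -0.3638, 0.0675], "turn": [-0.0003, 0, 0.4027], "fingers": 0.6}, {"delta_pos": [-0.1575, -0.3638, 0.0675], "turn": [-0.0003, 0, 0.4027], "fingers": 0.6}, {"delta_pos": [-0.1575, -0.3638, 0.0675], "turn": [-0.0003, 0, 0.4027], "fingers": 0.6}]}}

```text
clock: 6.25
position: [0.5028, -0.2376, 0.081]
ee_rot: [0.691, 0.723, -0.0, 0.0]
ft_force: [0.2, 0.3, -3.3]
grip_width: 0.564
grasp_force: 42.1
```

Run:
```python
from h import *
go(.502,-.239,.0275,92.5); print(get_obs()['grip_width'])
```

```text
now [ 0.5028 -0.2376  0.081 ] psi 92.6 q7 0.27 clk 6.2
d [-0.0013 -0.0008  0.0535] turn [0.0001 0.0001 0.0018]
0.5644792064832188
```

Now I'll lower it slowly and finish in 1 mm steps.

Converted, 0.053 m / 0.8 = 0.0663, 0.052 m / 0.8 = 0.065.

{"fn": "move_arm", "kwargs": {"plan": [{"delta_pos": [-0.0013, -0.0013, 0.0188], "turn": [0, 0, 0], "fingers": 0.6}, {"delta_pos": [-0.0013, -0.0013, 0.0375], "turn": [0, 0, 0], "fingers": 0.6}, {"delta_pos": [-0.0013, -0.0013, 0.05], "turn": [0, 0, 0], "fingers": 0.6}, {"delta_pos": [-0.0013, -0.0013, 0.0563], "turn": [0, 0, 0], "fingers": 0.6}, {"delta_pos": [-0.0013, -0.0013, 0.06], "turn": [0, 0, 0], "fingers": 0.6}, {"delta_pos": [-0.0013, -0.0013, 0.0625], "turn": [0, 0, 0], "fingers": 0.6}, {"delta_pos": [-0.0013, -0.0013, 0.0638], "turn": [0, 0, 0], "fingers": 0.6}, {"delta_pos": [-0.0013, -0.0013, 0.065], "turn": [0, 0, 0], "fingers": 0.6}, {"delta_pos": [-0.0013, -0.0013, 0.0663], "turn": [0, 0, 0], "fingers": 0.6}, {"delta_pos": [-0.0013, -0.0013, 0.0663], "turn": [0, 0, 0], "fingers": 0.6}, {"delta_pos": [-0.0013, -0.0013, 0.0663], "turn": [0, 0, 0], "fingers": 0.6}]}}

```text
clock: 7.62
position: [0.5015, -0.2396, 0.0277]
ee_rot: [0.691, 0.722, -0.0, 0.0]
ft_force: [-0.5, -0.2, -2.2]
grip_width: 0.562
grasp_force: 42.1
```

```bash
cat >> h.py <<'E'
def low(fn,x,y,r=.03,zlim=.09):
    c=snap('side',fn); S=cloud(c).reshape(-1,3); Q=S[(np.hypot(*(S[:,:2]-[x,y]).T)<r)&(S[:,2]<zlim)]; return Q
E
python3 - <<'E'
from h import *
o=get_obs(); print(o['position'],o['ft_force'])
c=snap('side','s4'); cv2.imwrite('pics/s4b.png',cv2.resize(c['color'][120:200,330:450,::-1],None,fx=5,fy=5,interpolation=cv2.INTER_CUBIC))
E
```

```text
[ 0.50149589 -0.239558    0.02770501] [-0.45381187 -0.1780192  -2.1790521 ]
```

View pics/s4b.png

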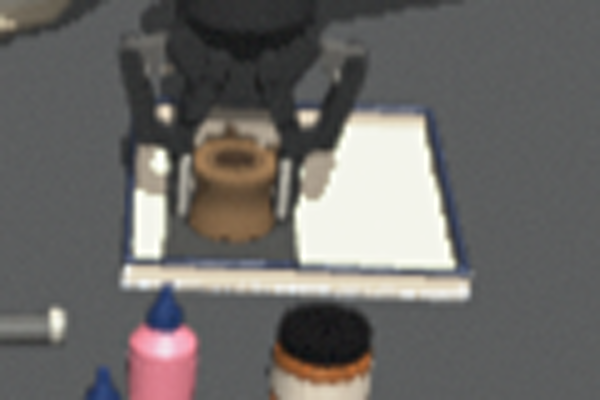

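The vertebra hangs upright over the pad, spool at (233,190), and the wrist still carries its weight. I'll go on down in small steps.

Converted, 0.0015 m / 0.8 = 0.0019, 0.0007 m / 0.8 = 0.0009.

{"fn": "move_arm", "kwargs": {"plan": [{"delta_pos": [0, 0, 0.0009], "turn": [0, 0, 0], "fingers": 0.6}, {"delta_pos": [0, 0, 0.0019], "turn": [0, 0, 0], "fingers": 0.6}, {"delta_pos": [0, 0, 0.0019], "turn": [0, 0, 0], "fingers": 0.6}]}}

```text
clock: 8.05
position: [0.5014, -0.2395, 0.0261]
ee_rot: [0.691, 0.722, -0.0, 0.0]
ft_force: [0.3, 0.1, -1.0]
grip_width: 0.565
grasp_force: 42.1
```

Converted, 0.001 m / 0.8 = 0.0013, 0.0005 m / 0.8 = 0.0006.

{"fn": "move_arm", "kwargs": {"plan": [{"delta_pos": [0, 0, 0.0006], "turn": [0, 0, 0], "fingers": 0.6}, {"delta_pos": [0, 0, 0.0013], "turn": [0, 0, 0], "fingers": 0.6}, {"delta_pos": [0, 0, 0.0013], "turn": [0, 0, 0], "fingers": 0.6}]}}

```text
clock: 8.43
position: [0.5015, -0.2395, 0.0259]
ee_rot: [0.691, 0.722, -0.0, 0.0]
ft_force: [-5.2, 2.6, 8.0]
grip_width: 0.561
grasp_force: 43.1
```

Contact. I'll open the fingers a little and lift.

Converted, -0.12 m / 0.8 = -0.15, -0.06 m / 0.8 = -0.075.

{"fn": "move_arm", "kwargs": {"plan": [{"delta_pos": [0, 0, 0], "turn": [0, 0, 0], "fingers": 0.42}, {"delta_pos": [0, 0, 0], "turn": [0, 0, 0], "fingers": 0.36}, {"delta_pos": [0, 0, 0], "turn": [0, 0, 0], "fingers": 0.3}, {"delta_pos": [0, 0, 0], "turn": [0, 0, 0], "fingers": 0.27}, {"delta_pos": [0, 0, 0], "turn": [0, 0, 0], "fingers": 0.27}, {"delta_pos": [0, 0, -0.025], "turn": [0, 0, 0], "fingers": 0.27}, {"delta_pos": [0, 0, -0.075], "turn": [0, 0, 0], "fingers": 0.27}, {"delta_pos": [0, 0, -0.15], "turn": [0, 0, 0], "fingers": 0.27}, {"delta_pos": [0, 0, -0.15], "turn": [0, 0, 0], "fingers": 0.27}, {"delta_pos": [0, 0, -0.15], "turn": [0, 0, 0], "fingers": 0.27}]}}

```text
clock: 9.68
position: [0.5016, -0.2395, 0.1461]
ee_rot: [0.691, 0.722, -0.0, 0.001]
ft_force: [-0.1, -0.3, -0.8]
grip_width: 0.73
grasp_force: 0.0
```

Run:
```python
from h import *
Q=low('s5',.502,-.239); print(len(Q),np.round(np.nanpercentile(Q[:,2],[50,98])*1000)); T=Q[Q[:,2]>.045]; print(cv2.minEnclosingCircle((T[:,:2]*1000).astype(np.float32)))
go(.671,.107,.145,179)
```

```text
353 [37. 55.]
((505.7657470703125, -238.74887084960938), 26.802772521972656)
now [ 0.5011 -0.2393  0.1451] psi 92.5 q7 0.3 clk 9.7
d [ 3.385e-01  1.850e-01 -1.000e-04] turn [-6.0000e-04  4.0000e-04 -1.5093e+00]
```

Converted, 0.3385 m / 0.8 = 0.4231, 0.32 m / 0.8 = 0.4, -1.51 rad / 3.1416 = -0.4806.

{"fn": "move_arm", "kwargs": {"plan": [{"delta_pos": [0.05, 0.0275, 0], "turn": [0, 0, -0.0541], "fingers": 0.3}, {"delta_pos": [0.1, 0.055, 0], "turn": [0, 0, -0.1082], "fingers": 0.3}, {"delta_pos": [0.15, 0.0825, 0], "turn": [0, 0, -0.1623], "fingers": 0.3}, {"delta_pos": [0.2, 0.11, 0], "turn": [0, 0, -0.2165], "fingers": 0.3}, {"delta_pos": [0.25, 0.1375, 0], "turn": [0, 0, -0.2706], "fingers": 0.3}, {"delta_pos": [0.3, 0.165, 0], "turn": [0, 0, -0.3247], "fingers": 0.3}, {"delta_pos": [0.35, 0.1925, 0], "turn": [0, 0, -0.3788], "fingers": 0.3}, {"delta_pos": [0.4, 0.22, 0], "turn": [0, 0, -0.4329], "fingers": 0.3}, {"delta_pos": [0.4231, 0.2313, 0], "turn": [0, 0, -0.4806], "fingers": 0.3}, {"delta_pos": [0.4231, 0.2313, 0.05], "turn": [0, 0, -0.4806], "fingers": 0.3}, {"delta_pos": [0.4231, 0.2313, 0.1], "turn": [0, 0, -0.4806], "fingers": 0.3}, {"delta_pos": [0.4231, 0.2313, 0.1], "turn": [0, 0, -0.4806], "fingers": 0.3}]}}

```text
clock: 11.22
position: [0.6687, 0.1061, 0.0608]
ee_rot: [0.008, 1.0, -0.001, -0.004]
ft_force: [-0.1, 0.5, 1.0]
grip_width: 0.701
grasp_force: 0.0
```

Run:
```python
from h import *
go(.671,.107,.0125,179)
```

```text
now [0.6687 0.1061 0.0608] psi 179.1 q7 1.02 clk 11.2
d [-0.0026  0.001   0.0482] turn [-0.0019 -0.0073  0.0012]
```

{"fn": "move_arm", "kwargs": {"plan": [{"delta_pos": [0, 0.0013, 0.025], "turn": [0, 0, 0], "fingers": 0.3}, {"delta_pos": [0, 0.0013, 0.05], "turn": [0, 0, 0], "fingers": 0.3}, {"delta_pos": [0, 0.0013, 0.06], "turn": [0, 0, 0], "fingers": 0.3}, {"delta_pos": [0, 0.0013, 0.06], "turn": [0, 0, 0], "fingers": 0.3}, {"delta_pos": [0, 0.0013, 0.06], "turn": [0, 0, 0], "fingers": 0.3}]}}

```text
clock: 11.85
position: [0.6719, 0.108, 0.0177]
ee_rot: [0.008, 1.0, -0.0, 0.001]
ft_force: [-0.1, 0.5, 0.1]
grip_width: 0.698
grasp_force: 0.0
```

Run:
```python
from h import *
go(.671,.107,.0125,179)
```

```text
now [0.6719 0.108  0.0177] psi 179.0 q7 1.0 clk 11.8
d [ 0.0009 -0.001   0.0052] turn [-0.0004  0.0013  0.0007]
```

Converted, 0.005 m / 0.8 = 0.0063, -0.001 m / 0.8 = -0.0013.

{"fn": "move_arm", "kwargs": {"force": 40, "plan": [{"delta_pos": [0.0013, -0.0013, 0.0063], "turn": [0, 0, 0], "fingers": 0.4}, {"delta_pos": [0.0013, -0.0013, 0.0063], "turn": [0, 0, 0], "fingers": 0.6}, {"delta_pos": [0.0013, -0.0013, 0.0063], "turn": [0, 0, 0], "fingers": 0.9}, {"delta_pos": [0.0013, -0.0013, 0.0063], "turn": [0, 0, 0], "fingers": 0.9}, {"delta_pos": [0.0013, -0.0013, 0.0063], "turn": [0, 0, 0], "fingers": 0.9}, {"delta_pos": [0.0013, -0.0013, 0.0063], "turn": [0, 0, 0], "fingers": 0.9}]}}

```text
clock: 12.6
position: [0.6706, 0.1068, 0.0122]
ee_rot: [0.008, 1.0, -0.0, 0.0]
ft_force: [0.5, -0.5, 2.9]
grip_width: 0.221
grasp_force: 39.7
```

Run:
```python
from h import *
o=get_obs(); print(o['grip_width'],o['grasp_force'])
go(.4195,-.290,.15,92.5)
```

```text
0.22059034039088757 39.678533321712166
now [0.6706 0.1068 0.0122] psi 179.0 q7 1.0 clk 12.6
d [ 0.2443 -0.4011 -0.1377] turn [1.0000e-04 1.0000e-03 1.5103e+00]
```

Converted, -0.4076 m / 0.8 = -0.5095, -0.15 m / 0.8 = -0.1875, 0.15 rad / 3.1416 = 0.0477.

{"fn": "move_arm", "kwargs": {"plan": [{"delta_pos": [0, 0, -0.05], "turn": [0, 0, 0], "fingers": 0.9}, {"delta_pos": [0, 0, -0.1125], "turn": [0, 0, 0], "fingers": 0.9}, {"delta_pos": [0, 0, -0.1725], "turn": [0, 0, 0.0477], "fingers": 0.9}, {"delta_pos": [0.0375, -0.0625, -0.1725], "turn": [0, 0, 0.1019], "fingers": 0.9}, {"delta_pos": [0.075, -0.125, -0.1725], "turn": [0, 0, 0.156], "fingers": 0.9}, {"delta_pos": [0.1125, -0.1875, -0.1725], "turn": [0, 0, 0.2101], "fingers": 0.9}, {"delta_pos": [0.15, -0.25, -0.1725], "turn": [0, 0, 0.2642], "fingers": 0.9}, {"delta_pos": [0.1875, -0.3125, -0.1725], "turn": [0, 0, 0.3183], "fingers": 0.9}, {"delta_pos": [0.225, -0.375, -0.1725], "turn": [0, 0, 0.3724], "fingers": 0.9}, {"delta_pos": [0.2625, -0.4375, -0.1725], "turn": [0, 0, 0.4265], "fingers": 0.9}, {"delta_pos": [0.305, -0.5095, -0.1725], "turn": [0, 0, 0.4806], "fingers": 0.9}, {"delta_pos": [0.305, -0.5095, -0.1725], "turn": [0, 0, 0.4806], "fingers": 0.9}]}}

```text
clock: 14.1
position: [0.4162, -0.3008, 0.1499]
ee_rot: [0.695, 0.719, -0.001, 0.0]
ft_force: [0.7, 1.0, -1.1]
grip_width: 0.221
grasp_force: 39.4
```

Converted, 0.1 m / 0.8 = 0.125, 0.08 m / 0.8 = 0.1.

{"fn": "move_arm", "kwargs": {"plan": [{"delta_pos": [0, 0, 0.05], "turn": [0, 0, 0], "fingers": 0.9}, {"delta_pos": [0, 0, 0.1], "turn": [0, 0, 0], "fingers": 0.9}, {"delta_pos": [0, 0, 0.125], "turn": [0, 0, 0], "fingers": 0.9}, {"delta_pos": [0, 0, 0.125], "turn": [0, 0, 0], "fingers": 0.9}, {"delta_pos": [0, 0, 0.125], "turn": [0, 0, 0], "fingers": 0.9}]}}

```text
clock: 14.72
position: [0.4204, -0.2965, 0.0511]
ee_rot: [0.691, 0.723, 0.0, 0.001]
ft_force: [0.2, 1.1, -0.4]
grip_width: 0.223
grasp_force: 39.4
```

Run:
```python
from h import *
o=get_obs(); print(o['grip_width'],o['grasp_force'])
go(.4195,-.2965,.018,92.5)
c=snap('top','t6'); cv2.imwrite('pics/t6b.png',cv2.resize(c['color'][215:335,385:515,::-1],None,fx=4,fy=4,interpolation=cv2.INTER_CUBIC))
```

```text
0.22279295614148112 39.35219424543902
now [ 0.4204 -0.2965  0.0511] psi 92.6 q7 0.44 clk 14.7
d [ 0.0001 -0.0009  0.0331] turn [0.0012 0.0012 0.0014]
```

View pics/t6b.png

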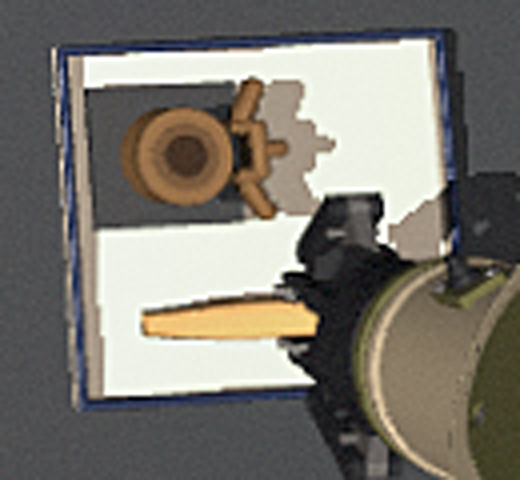

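The vertebra stands on the pad, spool at (183,155). The brush handle, at (230,320), lies along the tray over bare floor. I'll lower it.

Converted, 0.036 m / 0.8 = 0.045, 0.0345 m / 0.8 = 0.0431.

{"fn": "move_arm", "kwargs": {"plan": [{"delta_pos": [0, -0.0013, 0.0188], "turn": [0, 0, 0], "fingers": 0.9}, {"delta_pos": [0, -0.0013, 0.035], "turn": [0, 0, 0], "fingers": 0.9}, {"delta_pos": [0, -0.0013, 0.0413], "turn": [0, 0, 0], "fingers": 0.9}, {"delta_pos": [0, -0.0013, 0.0431], "turn": [0, 0, 0], "fingers": 0.9}, {"delta_pos": [0, -0.0013, 0.045], "turn": [0, 0, 0], "fingers": 0.9}, {"delta_pos": [0, -0.0013, 0.045], "turn": [0, 0, 0], "fingers": 0.9}]}}

```text
clock: 15.52
position: [0.4185, -0.2965, 0.0151]
ee_rot: [0.691, 0.723, -0.0, 0.0]
ft_force: [-4.5, 3.3, 12.9]
grip_width: 0.225
grasp_force: 40.8
```

Converted, -0.13 m / 0.8 = -0.1625, -0.08 m / 0.8 = -0.1.

{"fn": "move_arm", "kwargs": {"plan": [{"delta_pos": [0, 0, -0.0013], "turn": [0, 0, 0], "fingers": 0.7}, {"delta_pos": [0, 0, -0.0013], "turn": [0, 0, 0], "fingers": 0.6}, {"delta_pos": [0, 0, -0.0013], "turn": [0, 0, 0], "fingers": 0.55}, {"delta_pos": [0, 0, -0.0013], "turn": [0, 0, 0], "fingers": 0.55}, {"delta_pos": [0, 0, -0.0375], "turn": [0, 0, 0], "fingers": 0.55}, {"delta_pos": [0, 0, -0.1], "turn": [0, 0, 0], "fingers": 0.55}, {"delta_pos": [0, 0, -0.1625], "turn": [0, 0, 0], "fingers": 0.55}, {"delta_pos": [0, 0, -0.1625], "turn": [0, 0, 0], "fingers": 0.55}, {"delta_pos": [0, 0, -0.1625], "turn": [0, 0, 0], "fingers": 0.55}]}}

```text
clock: 16.65
position: [0.4182, -0.2965, 0.1436]
ee_rot: [0.691, 0.722, -0.0, 0.0]
ft_force: [-1.0, -0.1, -0.7]
grip_width: 0.451
grasp_force: 0.0
```

Run:
```python
from h import *
Q=low('s7',.4195,-.293,.08,.03); Q=Q[(abs(Q[:,0]-.4195)<.015)]; print(np.round(np.nanpercentile(Q[:,2],[5,25,50,75,95,99])*1000))
go(.4525,-.0785,.145,180)
```

```text
[ 4.  5. 17. 18. 20. 20.]
now [ 0.418  -0.2963  0.143 ] psi 92.5 q7 0.49 clk 16.7
d [ 0.2161  0.0441 -0.002 ] turn [-7.0000e-04 -1.2000e-03 -1.5268e+00]
```

Run:
```python
from h import *
go(.453,-.0785,.08,92.5)
```

```text
now [ 0.418  -0.2963  0.143 ] psi 92.5 q7 0.49 clk 16.7
d [0.216  0.0446 0.063 ] turn [-0.0012 -0.0004  0.0003]
```

Converted, 0.216 m / 0.8 = 0.27, 0.063 m / 0.8 = 0.0788.

{"fn": "move_arm", "kwargs": {"plan": [{"delta_pos": [0.0688, 0.0138, 0], "turn": [0, 0, 0], "fingers": 0.15}, {"delta_pos": [0.1375, 0.0275, 0], "turn": [0, 0, 0], "fingers": 0.15}, {"delta_pos": [0.2063, 0.0413, 0], "turn": [0, 0, 0], "fingers": 0.15}, {"delta_pos": [0.27, 0.0556, 0], "turn": [0, 0, 0], "fingers": 0.15}, {"delta_pos": [0.27, 0.0556, 0.05], "turn": [0, 0, 0], "fingers": 0.15}, {"delta_pos": [0.27, 0.0556, 0.0788], "turn": [0, 0, 0], "fingers": 0.15}, {"delta_pos": [0.27, 0.0556, 0.0788], "turn": [0, 0, 0], "fingers": 0.15}, {"delta_pos": [0.27, 0.0556, 0.0788], "turn": [0, 0, 0], "fingers": 0.15}]}}

```text
clock: 17.7
position: [0.4537, -0.0789, 0.0813]
ee_rot: [0.691, 0.722, -0.0, 0.0]
ft_force: [0.1, 0.7, -0.4]
grip_width: 0.85
grasp_force: 0.0
```

Run:
```python
from h import *
go(.453,-.0785,.016,92.5)
```

```text
now [ 0.4537 -0.0789  0.0813] psi 92.5 q7 0.01 clk 17.7
d [ 0.0004 -0.0007  0.0653] turn [0.0001 0.0002 0.0003]
```

Converted, 0.065 m / 0.8 = 0.0813, 0.055 m / 0.8 = 0.0688.

{"fn": "move_arm", "kwargs": {"force": 40, "plan": [{"delta_pos": [0, -0.0013, 0.0375], "turn": [0, 0, 0], "fingers": 0.15}, {"delta_pos": [0, -0.0013, 0.0688], "turn": [0, 0, 0], "fingers": 0.15}, {"delta_pos": [0, -0.0013, 0.0813], "turn": [0, 0, 0], "fingers": 0.15}, {"delta_pos": [0, -0.0013, 0.0813], "turn": [0, 0, 0], "fingers": 0.15}, {"delta_pos": [0, -0.0013, 0.0813], "turn": [0, 0, 0], "fingers": 0.35}, {"delta_pos": [0, -0.0013, 0.0813], "turn": [0, 0, 0], "fingers": 0.6}, {"delta_pos": [0, -0.0013, 0.0813], "turn": [0, 0, 0], "fingers": 0.6}, {"delta_pos": [0, -0.0013, 0.0813], "turn": [0, 0, 0], "fingers": 0.6}, {"delta_pos": [0, -0.0013, 0.0813], "turn": [0, 0, 0], "fingers": 0.6}]}}

```text
clock: 18.82
position: [0.4534, -0.0792, 0.0173]
ee_rot: [0.691, 0.722, 0.0, 0.001]
ft_force: [-1.5, 0.3, 7.8]
grip_width: 0.578
grasp_force: 40.6
```

Run:
```python
from h import *
go(.5066,-.3392,.13,92.5)
```

```text
now [ 0.4534 -0.0792  0.0173] psi 92.5 q7 -0.07 clk 18.8
d [-0.2623  0.042  -0.1123] turn [0.0018 0.0015 0.0002]
```

Converted, -0.262 m / 0.8 = -0.3275, -0.07 m / 0.8 = -0.0875.

{"fn": "move_arm", "kwargs": {"plan": [{"delta_pos": [0, 0, -0.05], "turn": [0, 0, 0], "fingers": 0.6}, {"delta_pos": [0, 0, -0.1125], "turn": [0, 0, 0], "fingers": 0.6}, {"delta_pos": [-0.025, 0, -0.14], "turn": [0, 0, 0], "fingers": 0.6}, {"delta_pos": [-0.0875, 0.0125, -0.14], "turn": [0, 0, 0], "fingers": 0.6}, {"delta_pos": [-0.15, 0.025, -0.14], "turn": [0, 0, 0], "fingers": 0.6}, {"delta_pos": [-0.2125, 0.0375, -0.14], "turn": [0, 0, 0], "fingers": 0.6}, {"delta_pos": [-0.275, 0.0463, -0.14], "turn": [0, 0, 0], "fingers": 0.6}, {"delta_pos": [-0.3275, 0.0525, -0.14], "turn": [0, 0, 0], "fingers": 0.6}, {"delta_pos": [-0.3275, 0.0525, -0.1], "turn": [0, 0, 0], "fingers": 0.6}, {"delta_pos": [-0.3275, 0.0525, -0.05], "turn": [0, 0, 0], "fingers": 0.6}, {"delta_pos": [-0.3275, 0.0525, -0.05], "turn": [0, 0, 0], "fingers": 0.6}, {"delta_pos": [-0.3275, 0.0525, -0.05], "turn": [0, 0, 0], "fingers": 0.6}]}}

```text
clock: 20.32
position: [0.5069, -0.3392, 0.0581]
ee_rot: [0.691, 0.723, 0.0, 0.001]
ft_force: [-0.8, -0.6, -0.7]
grip_width: 0.577
grasp_force: 42.0
```

Run:
```python
from h import *
go(.5066,-.3392,.0205,92.5); print(get_obs()['grip_width'])
```

```text
now [ 0.5069 -0.3392  0.0581] psi 92.5 q7 0.38 clk 20.3
d [ 0.     -0.0004  0.0376] turn [0.0019 0.0017 0.0005]
0.5772577679747244
```

Converted, 0.038 m / 0.8 = 0.0475, 0.037 m / 0.8 = 0.0463.

{"fn": "move_arm", "kwargs": {"plan": [{"delta_pos": [0, 0, 0.025], "turn": [0, 0, 0], "fingers": 0.6}, {"delta_pos": [0, 0, 0.0375], "turn": [0, 0, 0], "fingers": 0.6}, {"delta_pos": [0, 0, 0.0438], "turn": [0, 0, 0], "fingers": 0.6}, {"delta_pos": [0, 0, 0.0463], "turn": [0, 0, 0], "fingers": 0.6}, {"delta_pos": [0, 0, 0.0475], "turn": [0, 0, 0], "fingers": 0.6}, {"delta_pos": [0, 0, 0.0475], "turn": [0, 0, 0], "fingers": 0.6}]}}

```text
clock: 21.08
position: [0.5057, -0.3386, 0.0203]
ee_rot: [0.691, 0.722, -0.001, -0.0]
ft_force: [-12.3, 6.7, 22.6]
grip_width: 0.574
grasp_force: 44.5
```

Converted, -0.12 m / 0.8 = -0.15, -0.08 m / 0.8 = -0.1.

{"fn": "move_arm", "kwargs": {"plan": [{"delta_pos": [0, 0, -0.001], "turn": [0, 0, 0], "fingers": 0.6}, {"delta_pos": [0, 0, -0.001], "turn": [0, 0, 0], "fingers": 0.38}, {"delta_pos": [0, 0, -0.001], "turn": [0, 0, 0], "fingers": 0.28}, {"delta_pos": [0, 0, -0.001], "turn": [0, 0, 0], "fingers": 0.28}, {"delta_pos": [0, 0, -0.001], "turn": [0, 0, 0], "fingers": 0.28}, {"delta_pos": [0, 0, -0.0375], "turn": [0, 0, 0], "fingers": 0.28}, {"delta_pos": [0, 0, -0.1], "turn": [0, 0, 0], "fingers": 0.28}, {"delta_pos": [0, 0, -0.15], "turn": [0, 0, 0], "fingers": 0.28}, {"delta_pos": [0, 0, -0.15], "turn": [0, 0, 0], "fingers": 0.28}, {"delta_pos": [0, 0, -0.15], "turn": [0, 0, 0], "fingers": 0.28}]}}

```text
clock: 22.32
position: [0.5057, -0.3387, 0.1376]
ee_rot: [0.691, 0.722, -0.0, -0.0]
ft_force: [-0.6, -1.0, -0.6]
grip_width: 0.718
grasp_force: 0.0
```

Run:
```python
from h import *
go(.657,-.2255,.10,94.8)
```

```text
now [ 0.5057 -0.3387  0.1376] psi 92.5 q7 0.42 clk 22.3
d [0.1065 0.1562 0.0375] turn [-0.0005  0.0004 -0.0398]
```

Converted, 0.156 m / 0.8 = 0.195, 0.1065 m / 0.8 = 0.1331, -0.04 rad / 3.1416 = -0.0127.

{"fn": "move_arm", "kwargs": {"plan": [{"delta_pos": [0.0438, 0.0625, 0], "turn": [0, 0, -0.0127], "fingers": 0.3}, {"delta_pos": [0.0875, 0.125, 0], "turn": [0, 0, -0.0127], "fingers": 0.3}, {"delta_pos": [0.1331, 0.195, 0], "turn": [0, 0, -0.0127], "fingers": 0.3}, {"delta_pos": [0.1331, 0.195, 0.0375], "turn": [0, 0, -0.0127], "fingers": 0.3}, {"delta_pos": [0.1331, 0.195, 0.0875], "turn": [0, 0, -0.0127], "fingers": 0.3}, {"delta_pos": [0.1331, 0.195, 0.0875], "turn": [0, 0, -0.0127], "fingers": 0.3}, {"delta_pos": [0.1331, 0.195, 0.0875], "turn": [0, 0, -0.0127], "fingers": 0.3}]}}

```text
clock: 23.2
position: [0.6574, -0.2258, 0.069]
ee_rot: [0.677, 0.736, -0.0, 0.0]
ft_force: [0.7, 0.4, 0.3]
grip_width: 0.7
grasp_force: 0.0
```

Run:
```python
from h import *
go(.657,-.2255,.0135,94.8)
```

```text
now [ 0.6574 -0.2258  0.069 ] psi 94.8 q7 0.15 clk 23.2
d [ 0.0003 -0.0004  0.0555] turn [ 0.0005  0.0006 -0.0001]
```

Converted, 0.055 m / 0.8 = 0.0688, 0.048 m / 0.8 = 0.06.

{"fn": "move_arm", "kwargs": {"force": 40, "plan": [{"delta_pos": [0, 0, 0.0375], "turn": [0, 0, 0], "fingers": 0.3}, {"delta_pos": [0, 0, 0.06], "turn": [0, 0, 0], "fingers": 0.3}, {"delta_pos": [0, 0, 0.0688], "turn": [0, 0, 0], "fingers": 0.3}, {"delta_pos": [0, 0, 0.0688], "turn": [0, 0, 0], "fingers": 0.3}, {"delta_pos": [0, 0, 0.0688], "turn": [0, 0, 0], "fingers": 0.5}, {"delta_pos": [0, 0, 0.0688], "turn": [0, 0, 0], "fingers": 0.65}, {"delta_pos": [0, 0, 0.0688], "turn": [0, 0, 0], "fingers": 0.85}, {"delta_pos": [0, 0, 0.0688], "turn": [0, 0, 0], "fingers": 0.85}, {"delta_pos": [0, 0, 0.0688], "turn": [0, 0, 0], "fingers": 0.85}, {"delta_pos": [0, 0, 0.0688], "turn": [0, 0, 0], "fingers": 0.85}]}}

```text
clock: 24.45
position: [0.6577, -0.2257, 0.014]
ee_rot: [0.677, 0.736, 0.0, 0.001]
ft_force: [-1.1, -0.3, 5.6]
grip_width: 0.272
grasp_force: 41.1
```

Run:
```python
from h import *
go(.427,.292,.15,86.8); o=get_obs(); print(o['grip_width'])
# refine mend tray
c=load('top0'); P=cloud(c); z=P[...,2]; b=cv2.imread('pics/top0.png')[215:320,125:235]
cv2.imwrite('pics/mend6.png',cv2.resize(b,None,fx=5,fy=5,interpolation=cv2.INTER_CUBIC))
```

```text
now [ 0.6577 -0.2257  0.014 ] psi 94.8 q7 0.14 clk 24.4
d [ 0.5351 -0.1863 -0.1368] turn [0.0012 0.001  0.1398]
0.272296145695691
```

View pics/mend6.png

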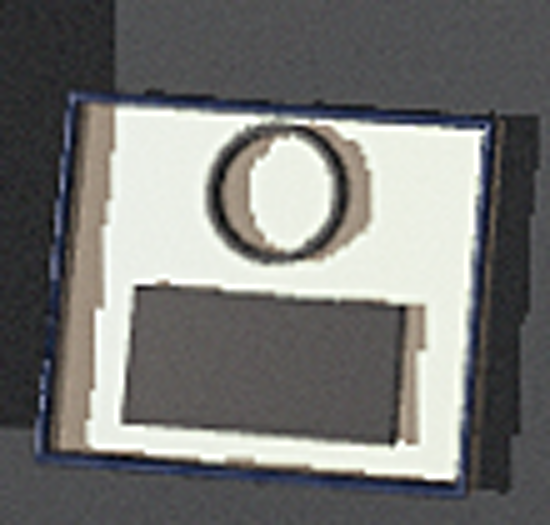

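In the crop the pad's corners are (134,287), (407,306), (396,445) and (121,422). The ring's centre is (278,192), and the tray rim's corners are (70,94), (494,117), (466,494) and (36,462). I'll turn these into positions.

```bash
cat >> h.py <<'E'
def ray(c,u,v,z):
    K=np.array([[c['fx'],0,c['cx']],[0,c['fy'],c['cy']],[0,0,1]],float)
    n=cv2.undistortPoints(np.array([[[u,v]]],float),K,np.array([float(c['k1']),0,0,0,0])).ravel()
    R,t=c['R'],c['t']; d=R.T@np.r_[n,1]; o=-R.T@t; return (o+d*(z-o[2])/d[2])[:2]*1000
E
python3 - <<'E'
from h import *
c=load('top0'); f=lambda p,z:ray(c,125+(p[0]+.5)/5-.5,215+(p[1]+.5)/5-.5,z)
pad=np.array([f(p,.012) for p in [(134,287),(407,306),(396,445),(121,422)]]); tr=np.array([f(p,.017) for p in [(70,94),(494,117),(466,494),(36,462)]])
for n,q in(('pad',pad),('tray',tr)):
    print(n,q.mean(0).round(1),np.linalg.norm(q-np.roll(q,-1,0),axis=1).round(), 'yaw', [round(np.degrees(np.arctan2(*(a[::-1]))),1) for a in(q[0]-q[3],q[1]-q[2])],[round(np.degrees(np.arctan2(*(a[::-1])))-90,1) for a in(q[0]-q[1],q[3]-q[2])])
print('ring',f((278,192),.016).round(1))
E
```

```text
pad [427.5 293.5] [122.  59. 122.  58.] yaw [np.float64(-3.9), np.float64(-3.4)] [np.float64(-3.1), np.float64(-3.5)]
tray [459.4 292.6] [189. 160. 190. 159.] yaw [np.float64(-3.3), np.float64(-3.2)] [np.float64(-2.7), np.float64(-2.8)]
ring [501.7 287.7]
```

Converted, 0.535 m / 0.8 = 0.6688, 0.15 m / 0.8 = 0.1875, 0.14 rad / 3.1416 = 0.0446.

{"fn": "move_arm", "kwargs": {"plan": [{"delta_pos": [0, 0, -0.025], "turn": [0, 0, 0], "fingers": 0.85}, {"delta_pos": [0, 0, -0.0875], "turn": [0, 0, 0], "fingers": 0.85}, {"delta_pos": [0.05, -0.0175, -0.15], "turn": [0, 0, 0], "fingers": 0.85}, {"delta_pos": [0.1188, -0.0413, -0.1713], "turn": [0, 0, 0], "fingers": 0.85}, {"delta_pos": [0.1875, -0.065, -0.1713], "turn": [0, 0, 0.0064], "fingers": 0.85}, {"delta_pos": [0.2563, -0.0888, -0.1713], "turn": [0, 0, 0.0127], "fingers": 0.85}, {"delta_pos": [0.325, -0.1125, -0.1713], "turn": [0, 0, 0.0191], "fingers": 0.85}, {"delta_pos": [0.3938, -0.1363, -0.1713], "turn": [0, 0, 0.0255], "fingers": 0.85}, {"delta_pos": [0.4625, -0.16, -0.1713], "turn": [0, 0, 0.0318], "fingers": 0.85}, {"delta_pos": [0.5313, -0.1838, -0.1713], "turn": [0, 0, 0.0382], "fingers": 0.85}, {"delta_pos": [0.6, -0.2075, -0.1713], "turn": [0, 0, 0.0446], "fingers": 0.85}, {"delta_pos": [0.6688, -0.2325, -0.1713], "turn": [0, 0, 0.0446], "fingers": 0.85}]}}

```text
clock: 25.95
position: [0.4261, 0.2935, 0.1509]
ee_rot: [0.727, 0.687, 0.0, 0.001]
ft_force: [1.0, -0.3, -1.1]
grip_width: 0.27
grasp_force: 40.3
```

Converted, 0.08 m / 0.8 = 0.1, 0.05 m / 0.8 = 0.0625.

{"fn": "move_arm", "kwargs": {"plan": [{"delta_pos": [0, 0, 0.025], "turn": [0, 0, 0], "fingers": 0.85}, {"delta_pos": [0, 0, 0.0625], "turn": [0, 0, 0], "fingers": 0.85}, {"delta_pos": [0, 0, 0.1], "turn": [0, 0, 0], "fingers": 0.85}, {"delta_pos": [0, 0, 0.1], "turn": [0, 0, 0], "fingers": 0.85}, {"delta_pos": [0, 0, 0.1], "turn": [0, 0, 0], "fingers": 0.85}, {"delta_pos": [0, 0, 0.1], "turn": [0, 0, 0], "fingers": 0.85}]}}

```text
clock: 26.7
position: [0.4278, 0.2924, 0.0713]
ee_rot: [0.727, 0.687, 0.001, 0.001]
ft_force: [0.5, -0.7, -0.9]
grip_width: 0.27
grasp_force: 40.2
```

Run:
```python
from h import *
go(.4275,.2925,.0265,86.8); o=get_obs(); print(o['grip_width'])
c=snap('side','s8'); cv2.imwrite('pics/s8b.png',cv2.resize(c['color'][230:370,320:460,::-1],None,fx=4,fy=4,interpolation=cv2.INTER_CUBIC))
```

```text
now [0.4278 0.2924 0.0713] psi 86.8 q7 -0.98 clk 26.7
d [ 0.0001 -0.0004  0.0448] turn [ 0.0023 -0.0004 -0.0003]
0.2704297767287289
```

View pics/s8b.png

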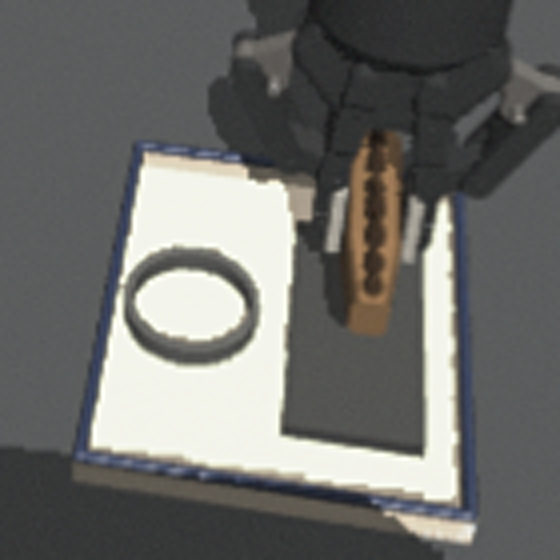

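The jaw, at (375,230), is level with its teeth up above the pad. I'll lower it slowly.

Converted, 0.045 m / 0.8 = 0.0563, 0.0445 m / 0.8 = 0.0556, 0.002 rad / 3.1416 = 0.0006.

{"fn": "move_arm", "kwargs": {"plan": [{"delta_pos": [0, 0, 0.0188], "turn": [0.0003, 0, 0], "fingers": 0.85}, {"delta_pos": [0, 0, 0.035], "turn": [0.0006, 0, 0], "fingers": 0.85}, {"delta_pos": [0, 0, 0.045], "turn": [0.0006, 0, 0], "fingers": 0.85}, {"delta_pos": [0, 0, 0.05], "turn": [0.0006, 0, 0], "fingers": 0.85}, {"delta_pos": [0, 0, 0.0525], "turn": [0.0006, 0, 0], "fingers": 0.85}, {"delta_pos": [0, 0, 0.0544], "turn": [0.0006, 0, 0], "fingers": 0.85}, {"delta_pos": [0, 0, 0.0556], "turn": [0.0006, 0, 0], "fingers": 0.85}, {"delta_pos": [0, 0, 0.0563], "turn": [0.0006, 0, 0], "fingers": 0.85}, {"delta_pos": [0, 0, 0.0563], "turn": [0.0006, 0, 0], "fingers": 0.85}]}}

```text
clock: 27.88
position: [0.4271, 0.2919, 0.025]
ee_rot: [0.727, 0.687, -0.001, -0.0]
ft_force: [-0.4, -0.3, -0.2]
grip_width: 0.27
grasp_force: 40.4
```

{"fn": "move_arm", "kwargs": {"plan": [{"delta_pos": [0, 0, 0.0005], "turn": [0, 0, 0], "fingers": 0.85}, {"delta_pos": [0, 0, 0.0009], "turn": [0, 0, 0], "fingers": 0.85}, {"delta_pos": [0, 0, 0.0009], "turn": [0, 0, 0], "fingers": 0.85}]}}

```text
clock: 28.25
position: [0.4271, 0.292, 0.0249]
ee_rot: [0.727, 0.687, -0.001, -0.0]
ft_force: [-3.2, -3.6, 11.0]
grip_width: 0.268
grasp_force: 41.9
```

Converted, -0.125 m / 0.8 = -0.1563, -0.07 m / 0.8 = -0.0875.

{"fn": "move_arm", "kwargs": {"plan": [{"delta_pos": [0, 0, -0.0004], "turn": [0, 0, 0], "fingers": 0.7}, {"delta_pos": [0, 0, -0.0004], "turn": [0, 0, 0], "fingers": 0.6}, {"delta_pos": [0, 0, -0.0004], "turn": [0, 0, 0], "fingers": 0.5}, {"delta_pos": [0, 0, -0.0004], "turn": [0, 0, 0], "fingers": 0.5}, {"delta_pos": [0, 0, -0.0004], "turn": [0, 0, 0], "fingers": 0.5}, {"delta_pos": [0, 0, -0.0375], "turn": [0, 0, 0], "fingers": 0.5}, {"delta_pos": [0, 0, -0.0875], "turn": [0, 0, 0], "fingers": 0.5}, {"delta_pos": [0, 0, -0.1563], "turn": [0, 0, 0], "fingers": 0.5}, {"delta_pos": [0, 0, -0.1563], "turn": [0, 0, 0], "fingers": 0.5}, {"delta_pos": [0, 0, -0.1563], "turn": [0, 0, 0], "fingers": 0.5}]}}

```text
clock: 29.5
position: [0.4272, 0.2916, 0.1487]
ee_rot: [0.727, 0.687, -0.001, -0.0]
ft_force: [0.3, -0.7, 0.3]
grip_width: 0.501
grasp_force: 0.0
```

Run:
```python
from h import *
Q=low('s9',.4275,.2925,.06,.08); Q=Q[(Q[:,2]>.022)]; print(len(Q),np.round(np.nanpercentile(Q[:,2],[50,98])*1000),cv2.minAreaRect((Q[:,:2]*1000).astype(np.float32)))
go(.5575,.0108,.15,86.8)
```

```text
630 [35. 47.] ((429.1053771972656, 291.22955322265625), (97.5762710571289, 23.78883171081543), 87.41455841064453)
now [0.4268 0.2915 0.1481] psi 86.8 q7 -0.91 clk 29.6
d [-0.2729  0.1462 -0.0018] turn [-0.0027  0.0016 -0.0003]
```

Converted, -0.273 m / 0.8 = -0.3413, 0.027 m / 0.8 = 0.0338.

{"fn": "move_arm", "kwargs": {"plan": [{"delta_pos": [-0.0625, 0.0338, 0], "turn": [0, 0, 0], "fingers": 0.3}, {"delta_pos": [-0.125, 0.0675, 0], "turn": [0, 0, 0], "fingers": 0.3}, {"delta_pos": [-0.1875, 0.1, 0], "turn": [0, 0, 0], "fingers": 0.3}, {"delta_pos": [-0.25, 0.1338, 0], "turn": [0, 0, 0], "fingers": 0.3}, {"delta_pos": [-0.3125, 0.1675, 0], "turn": [0, 0, 0], "fingers": 0.3}, {"delta_pos": [-0.3413, 0.1825, 0], "turn": [0, 0, 0], "fingers": 0.3}, {"delta_pos": [-0.3413, 0.1825, 0.0375], "turn": [0, 0, 0], "fingers": 0.3}, {"delta_pos": [-0.3413, 0.1825, 0.0625], "turn": [0, 0, 0], "fingers": 0.3}, {"delta_pos": [-0.3413, 0.1825, 0.0625], "turn": [0, 0, 0], "fingers": 0.3}, {"delta_pos": [-0.3413, 0.1825, 0.0625], "turn": [0, 0, 0], "fingers": 0.3}]}}

```text
clock: 30.8
position: [0.5578, 0.0118, 0.0995]
ee_rot: [0.726, 0.687, -0.001, -0.0]
ft_force: [0.0, 0.5, 0.2]
grip_width: 0.696
grasp_force: 0.0
```

Run:
```python
from h import *
go(.5575,.0108,.024,86.8)
```

```text
now [0.5578 0.0118 0.0995] psi 86.8 q7 -0.34 clk 30.8
d [-0.001  -0.0001  0.0755] turn [-0.0014  0.0005  0.0008]
```

Converted, 0.0755 m / 0.8 = 0.0944, -0.001 m / 0.8 = -0.0013, -0.001 rad / 3.1416 = -0.0003.

{"fn": "move_arm", "kwargs": {"force": 25, "plan": [{"delta_pos": [-0.0013, 0, 0.0375], "turn": [-0.0003, 0, 0], "fingers": 0.3}, {"delta_pos": [-0.0013, 0, 0.075], "turn": [-0.0003, 0, 0], "fingers": 0.3}, {"delta_pos": [-0.0013, 0, 0.0944], "turn": [-0.0003, 0, 0], "fingers": 0.3}, {"delta_pos": [-0.0013, 0, 0.0944], "turn": [-0.0003, 0, 0], "fingers": 0.3}, {"delta_pos": [-0.0013, 0, 0.0944], "turn": [-0.0003, 0, 0], "fingers": 0.5}, {"delta_pos": [-0.0013, 0, 0.0944], "turn": [-0.0003, 0, 0], "fingers": 0.75}, {"delta_pos": [-0.0013, 0, 0.0944], "turn": [-0.0003, 0, 0], "fingers": 0.75}, {"delta_pos": [-0.0013, 0, 0.0944], "turn": [-0.0003, 0, 0], "fingers": 0.75}, {"delta_pos": [-0.0013, 0, 0.0944], "turn": [-0.0003, 0, 0], "fingers": 0.75}]}}

```text
clock: 31.92
position: [0.5583, 0.0102, 0.0249]
ee_rot: [0.727, 0.687, 0.0, 0.001]
ft_force: [-2.1, -0.5, 7.2]
grip_width: 0.381
grasp_force: 24.7
```

Run:
```python
from h import *
go(.5014,.2885,.15,86.8)
```

```text
now [0.5583 0.0102 0.0249] psi 86.8 q7 -0.39 clk 31.9
d [ 0.2745 -0.0722 -0.1254] turn [ 0.0013  0.0008 -0.0002]
```

Converted, 0.2745 m / 0.8 = 0.3431, 0.26 m / 0.8 = 0.325.

{"fn": "move_arm", "kwargs": {"plan": [{"delta_pos": [0, 0, -0.0375], "turn": [0, 0, 0], "fingers": 0.75}, {"delta_pos": [0, 0, -0.1], "turn": [0, 0, 0], "fingers": 0.75}, {"delta_pos": [0.025, -0.0063, -0.1563], "turn": [0, 0, 0], "fingers": 0.75}, {"delta_pos": [0.0875, -0.0225, -0.1563], "turn": [0, 0, 0], "fingers": 0.75}, {"delta_pos": [0.15, -0.04, -0.1563], "turn": [0, 0, 0], "fingers": 0.75}, {"delta_pos": [0.2125, -0.0563, -0.1563], "turn": [0, 0, 0], "fingers": 0.75}, {"delta_pos": [0.275, -0.0725, -0.1563], "turn": [0, 0, 0], "fingers": 0.75}, {"delta_pos": [0.325, -0.085, -0.1563], "turn": [0, 0, 0], "fingers": 0.75}, {"delta_pos": [0.3431, -0.09, -0.1563], "turn": [0, 0, 0], "fingers": 0.75}, {"delta_pos": [0.3431, -0.09, -0.1125], "turn": [0, 0, 0], "fingers": 0.75}, {"delta_pos": [0.3431, -0.09, -0.0625], "turn": [0, 0, 0], "fingers": 0.75}, {"delta_pos": [0.3431, -0.09, -0.0625], "turn": [0, 0, 0], "fingers": 0.75}]}}

```text
clock: 33.42
position: [0.4998, 0.2863, 0.0712]
ee_rot: [0.727, 0.687, -0.003, -0.0]
ft_force: [0.8, 0.1, -1.0]
grip_width: 0.384
grasp_force: 25.3
```

Converted, 0.01 m / 0.8 = 0.0125, 0.005 m / 0.8 = 0.0063.

{"fn": "move_arm", "kwargs": {"plan": [{"delta_pos": [0, 0, 0.0063], "turn": [0, 0, 0], "fingers": 0.75}, {"delta_pos": [0, 0, 0.0125], "turn": [0, 0, 0], "fingers": 0.75}, {"delta_pos": [0, 0, 0.0125], "turn": [0, 0, 0], "fingers": 0.75}]}}

```text
clock: 33.8
position: [0.5012, 0.2883, 0.0639]
ee_rot: [0.727, 0.687, -0.0, 0.0]
ft_force: [0.7, 0.1, -1.1]
grip_width: 0.384
grasp_force: 25.3
```

Run:
```python
from h import *
go(.5014,.2885,.0285,86.8); o=get_obs(); print(o['grip_width'])
c=snap('side','s10'); cv2.imwrite('pics/s10b.png',cv2.resize(c['color'][230:370,320:460,::-1],None,fx=4,fy=4,interpolation=cv2.INTER_CUBIC))
```

```text
now [0.5012 0.2883 0.0639] psi 86.8 q7 -0.92 clk 33.8
d [0.0003 0.0001 0.0354] turn [ 0.      0.0004 -0.0003]
0.3839682628862012
```

View pics/s10b.png

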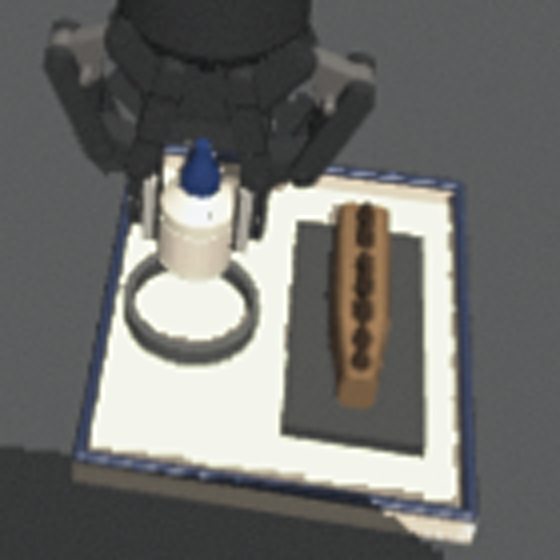

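The bottle, at (197,230), is upright and centred behind and above the ring at (190,307). The jaw lies along its pad at (362,300). I'll lower the bottle.

Converted, 0.036 m / 0.8 = 0.045, 0.035 m / 0.8 = 0.0438.

{"fn": "move_arm", "kwargs": {"plan": [{"delta_pos": [0, 0, 0.0188], "turn": [0, 0, 0], "fingers": 0.75}, {"delta_pos": [0, 0, 0.0338], "turn": [0, 0, 0], "fingers": 0.75}, {"delta_pos": [0, 0, 0.0413], "turn": [0, 0, 0], "fingers": 0.75}, {"delta_pos": [0, 0, 0.0438], "turn": [0, 0, 0], "fingers": 0.75}, {"delta_pos": [0, 0, 0.045], "turn": [0, 0, 0], "fingers": 0.75}, {"delta_pos": [0, 0, 0.045], "turn": [0, 0, 0], "fingers": 0.75}]}}

```text
clock: 34.6
position: [0.5006, 0.2881, 0.028]
ee_rot: [0.727, 0.687, -0.001, 0.0]
ft_force: [-4.2, -3.1, 8.1]
grip_width: 0.38
grasp_force: 26.1
```

Converted, -0.28 m / 0.8 = -0.35, -0.24 m / 0.8 = -0.3.

{"fn": "move_arm", "kwargs": {"plan": [{"delta_pos": [0, 0, -0.0004], "turn": [0, 0, 0], "fingers": 0.58}, {"delta_pos": [0, 0, -0.0004], "turn": [0, 0, 0], "fingers": 0.5}, {"delta_pos": [0, 0, -0.0004], "turn": [0, 0, 0], "fingers": 0.47}, {"delta_pos": [0, 0, -0.0004], "turn": [0, 0, 0], "fingers": 0.47}, {"delta_pos": [0, 0, -0.0188], "turn": [0, 0, 0], "fingers": 0.47}, {"delta_pos": [0, 0, -0.075], "turn": [0, 0, 0], "fingers": 0.47}, {"delta_pos": [0, 0, -0.15], "turn": [0, 0, 0], "fingers": 0.47}, {"delta_pos": [-0.075, 0, -0.1875], "turn": [0, 0, 0], "fingers": 0.47}, {"delta_pos": [-0.15, 0, -0.2125], "turn": [0, 0, 0], "fingers": 0.47}, {"delta_pos": [-0.225, 0, -0.2375], "turn": [0, 0, 0], "fingers": 0.47}, {"delta_pos": [-0.3, -0.025, -0.25], "turn": [0, 0, 0], "fingers": 0.47}, {"delta_pos": [-0.35, -0.05, -0.25], "turn": [0, 0, 0], "fingers": 0.47}]}}

```text
clock: 36.1
position: [0.4451, 0.0091, 0.2294]
ee_rot: [0.727, 0.687, 0.0, 0.001]
ft_force: [0.4, 0.3, -0.2]
grip_width: 0.53
grasp_force: 0.0
```

Run:
```python
from h import *
c=snap('top','t11'); P=cloud(c); z=P[...,2]
cv2.imwrite('pics/t11b.png',cv2.resize(c['color'][:,:,::-1],(800,500),interpolation=cv2.INTER_CUBIC))
cr=c['color'][215:320,125:235,::-1]; cv2.imwrite('pics/t11m.png',cv2.resize(cr,None,fx=5,fy=5,interpolation=cv2.INTER_CUBIC))
Q=P[265:312,145:212].reshape(-1,3); Q=Q[Q[:,2]>.020]; print('jaw',cv2.minAreaRect((Q[:,:2]*1000).astype(np.float32)),np.percentile(Q[:,2],98))
Q=P[225:275,155:205].reshape(-1,3); Q=Q[Q[:,2]>.03]; print('bottle',cv2.minEnclosingCircle((Q[:,:2]*1000).astype(np.float32)),Q[:,2].max())
```

```text
jaw ((425.53460693359375, 205.31048583984375), (69.99126434326172, 314.56622314453125), 10.082046508789062) 0.6030388720770679
bottle ((500.6929016113281, 286.5755615234375), 17.52751922607422) 0.07112397816252158
```

View pics/t11b.png

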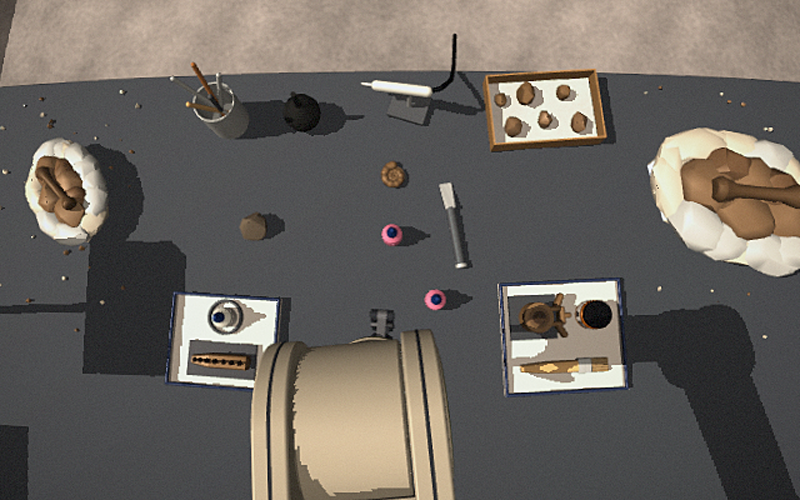

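View pics/t11m.png

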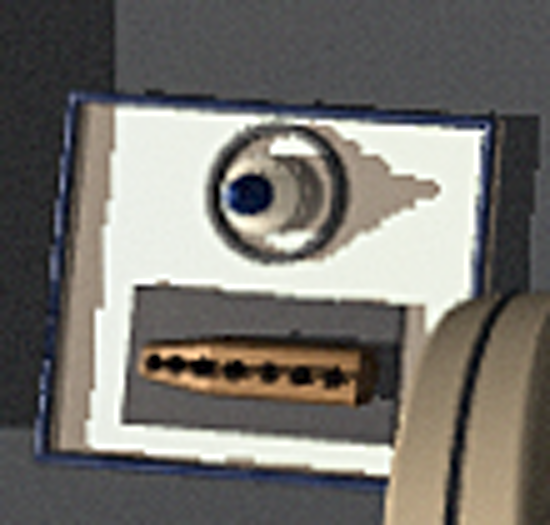

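The top picture shows all five items placed:
- **Cleaning tray:** vertebra at (543,317), jar at (596,314), brush at (563,367).
- **Mending tray:** bottle in its ring at (224,317), jaw along the pad at (222,361). In the crop, the jaw's right end is about 11 mm inside the pad's edge, so it is centred.
- **Left alone:** chisel, rock, ammonite and both pink bottles haven't moved.

The arm is clear, so I'm handing in.

{"fn": "move_arm", "kwargs": {"plan": [{"delta_pos": [0, 0, 0], "turn": [0, 0, 0], "fingers": 0.47}, {"delta_pos": [0, 0, 0], "turn": [0, 0, 0], "fingers": 0.47}, {"delta_pos": [0, 0, 0], "turn": [0, 0, 0], "fingers": 0.47}, {"delta_pos": [0, 0, 0], "turn": [0, 0, 0], "fingers": 0.47}]}}

```text
clock: 36.65
position: [0.4456, 0.0119, 0.2275]
ee_rot: [0.726, 0.688, -0.0, -0.0]
ft_force: [-0.5, 0.1, 0.3]
grip_width: 0.53
grasp_force: 0.0
```

```bash
python3 -c "
from workcell import hand_in; print(hand_in())"
```

```text
the job is handed in; nothing more can be done
None
```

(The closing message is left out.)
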